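Slide the palette to the painter's place and fit its paint pot

ROBOT

A 6-joint arm with a two-finger parallel gripper is mounted at the origin on the work surface. World frame = base frame: x ahead of the robot, y to its left, z up, the work surface at z = 0. Lengths are in m, angles in rad, forces in N, time in s.
With the tool pointing down it reaches from about 0.35 to 0.975 m from the base axis. Payload 4.9 kg.
Tool frame: the origin (TCP) lies midway between the tips of the shut fingers; the grasp point (between the pads) lies 19 mm behind it; z points along the fingers, y is the line along which they close (so a half turn about z gives the same grasp; the last joint's range is limited). The gripper opens to 85 mm and grips with 20 to 120 N. Pads are 22 mm wide; open, the fingers measure 114 mm over their backs; the gripper's body (76 mm by 85 mm) begins 54 mm behind the grasp point. The pads swing forward as they close: fully open they stand 13 mm farther back than shut.
Start: joints at [1.229, 0.053, 1.613, -0, 1.476, -0.119], TCP at [0.138, 0.61, 0.231] pointing down, gripper open.
Joint ranges: [-3.01, 3.01], [-1.01, 2.22], [0.06, 2.58], [-1.02, 4.17], [0.09, 2.62], [-3.14, 3.14]. Speed limits (rad/s): [2.57, 2.57, 3.14, 3.14, 3.14, 3.14].

INTERFACE

Orientations are given as a unit quaternion [w, x, y, z].
In Python, from plant import state, grab_frame, job_done, cut_out, place_of gives the robot as it stands.
- The arm moves only by the tool jog_arm, never from a script. Its argument "motion" is text: rows parted by semicolons, each of 7 numbers parted by spaces: the opening in per cent of the stroke, from 0 (shut) to 100 (fully open), then the shift along the tool's x, y, z as a fraction of full scale, then the turn, a rotation vector about the tool's x, y, z as a fraction of full scale. A call has exactly 5 rows; each row is the pose to reach, as a shift and turn from the pose commanded when the call began, along the tool's axes at that moment; what a row does not reach only later rows make up. Full scale, the value 1, is 50 cm for a shift and 1.5 rad for a turn. A row lasts 1/8 s, in which the tool goes at most 62.5 mm and 10.7 degrees, less where a joint would pass 70% of its speed; a pose out of reach is approached as far as the arm can. A call with a number of a shift or a turn outside -1 to 1 is refused whole. A call with a gripper value outside its range is refused whole. The fingers move at their own pace and stop on an object; the grip force is fixed at half the most. Time passes only in rows, so rows that repeat a pose let the fingers close, or fill a call up. It gives the time, the measured TCP pose, the force, the opening and the grip force at its end, in the units of the state.
- state(): the state, without advancing time (a new reading comes with each control period).
- grab_frame(name): name is "scene" or "top" or "wrist"; returns a dict with "color" (480x640x3 uint8, red, green, blue), "range_z" (480x640 float32, m along the optical axis (not along the pixel's ray), 0 where there is no reading), "intrinsics" (3x3 intrinsics, pixels), "k1" (the pictures are not rectified: a ray, as slopes to the right and down, at radius r is drawn at 1 + k1 r^2 times it, then the intrinsics apply), "world_from_camera" (4x4, takes a point from camera to world coordinates). Camera axes: x right, y up, looking along -z (the intrinsics and any distortion apply to the point x, -y, -z); pixel columns grow to the right and rows downward; lengths in m; the calibration is good to about 2 mm. A picture is of the moment at which its call begins.
- job_done(): hands the job in; it is judged then, once.
Trained networks look in the newest picture that a camera, given by its name, has taken for a name from the list of things; names that differ only in an ending like _2 or _b are one class to them, and where a whole thing is asked for, a point or a joint stands for the part that bears it (a point fixed in the world has none). Each returns a list of dicts, best first, with "p" (0 to 1); they miss things now and then, are a little off and sometimes report something else, mostly with a low value. They report only what shows in the picture. A call takes as long as a camera call. They do not tell look-alikes from the thing itself.
- cut_out(camera, thing): "pixels" (480x640 bool, what is visible of it).
- place_of(camera, thing): "at" ([x, y, z] in m, in world coordinates, good to about 4 mm: a listed point, or the origin of a listed thing).
The state is a dict: "time": time; "joint_pos": joint angles; "joint_vel": joint speeds; "joint_efforts": joint torques, N m; "tool_pos": TCP position; "tool_rot": TCP orientation; "contact_force": force on the tool from outside, world axes, zero at the start; "ft_torque": the same for the moment, N m; "gripper_width": opening from 0.0 (shut) to 1.0 (fully open); "grasp_force": force on a finger pad.
Only numpy, scipy, OpenCV 4.12 (cv2) and the standard library are available. Lean on these libraries where they do the work, as an engineer would, in place of code of your own. Each camera call takes 0.05 s, during which the arm holds its last target. There are 200 camera calls.

TASK

Push the round wooden palette across the table until it lies wholly inside the red painted circle, keeping it flat on the table and the fingers off the white ring glued on it. Then find which of the two yellow paint pots nests in that ring (they look alike, so try one and then the other if need be) and lower that one in without dropping it, upright and fully down on the palette. Leave the other yellow pot standing upright on the table clear of the palette, and do not shift the black, blue and white jars or the brush tumbler.

Things in the scene. Friction and masses are not known exactly. Their poses are not given: they have to be found in the camera images.
- tray: the palette: loose round disc of pale wood, 120 mm across and 16 mm thick, about 0.45 kg, with small paint dabs on top. Origin: centre of its underside, z up. A white plastic ring (see holder) is glued on its middle.
- holder: white plastic ring fixed upright on the middle of the palette: 74 mm outside, 64 mm inside, 28 mm tall, open at the top; its rim is 44 mm above the table. Origin: centre of the ring's lower edge (on the palette's top face, 16 mm above the table), z up. The pot goes into it until it stands on the palette.
- mark: red circle line painted flat on the table, white inside, 150 mm outside diameter: where the palette must lie. Origin: its centre, on the table.
- pot_a: one of two look-alike straight round yellow paint pots with black lids, 95 mm tall, about 0.16 kg, between 55 and 70 mm across (the diameters differ by about 11 mm and are not told; only one of the pots enters the ring, the other stays on its rim). Origin: centre of its underside, z up.
- pot_b: the other yellow paint pot, same description as pot_a.
- black_jar: bystander: black paint jar, 60 mm across, 78 mm tall. Origin: centre of its underside.
- blue_jar: bystander: blue paint jar with black cap, 60 mm across, 71 mm tall. Origin: centre of its underside.
- white_jar: bystander: white paint jar, 58 mm across, 86 mm tall. Origin: centre of its underside.
- brush_tumbler: bystander: clear tumbler 58 mm across and 85 mm tall, with brushes standing in it up to 137 mm. Origin: centre of its underside.
Things that resemble listed ones, but are neither listed nor needed, are in the scene too. Leave any green or pink look-alike of the pot_b alone.

How it is judged:
On the way, in this order (a step that is already met when the one before it is completed fails the run):
1. the palette lies still, wholly inside the red circle (centre within 15 mm) (horizontal distance between tray and mark below 0.015 m and linear speed of tray below 0.02 m/s), for 0.2 s.
2. the pot that fits stands fully down in the ring (z of pot_b in the frame of holder below 0.004 m and horizontal distance between pot_b and holder below 0.008 m and angle between pot_b's own z axis and vertical below 0.1 rad), for 0.2 s.
At the end, for the whole second after the job is handed in: The palette lies flat and still with its centre within 15 mm of the circle's centre (wholly inside the circle); the pot that fits stands upright in the ring, fully down on the palette (within 4 mm); the other pot stands upright and still on the table, not touching the palette; nothing is held (all of step 1 and all of step 2 and height (world z) of each of tray, pot_a below 0.004 m and angle between tray's own z axis and vertical below 0.05 rad and linear speed of each of pot_b, pot_a below 0.02 m/s and angle between pot_a's own z axis and vertical below 0.1 rad and horizontal distance between pot_a and tray above 0.095 m).
It fails at once if the palette is lifted or tilted off the table (height (world z) of tray above 0.01 m or angle between tray's own z axis and vertical above 0.15 rad).
It fails at once if the fingers push or grip the glued ring (contact force between the fingers and holder above 3 N).
It fails at once if the fitting pot is dropped into the ring instead of lowered (horizontal distance between pot_b and holder below 0.03 m and z of pot_b in the frame of holder above 0.004 m and contact force between the fingers and pot_b below 0.1 N and linear speed of pot_b above 0.45 m/s).
It fails at once if a bystander jar or the tumbler is shifted by more than 15 mm or tipped (distance of any of black_jar, blue_jar, white_jar, brush_tumbler from where it was at the start of the episode above 0.015 m or angle between any of black_jar, blue_jar, white_jar, brush_tumbler's own z axis and vertical above 0.3 rad).
It also fails if it takes over 67 s, if anything falls off the work surface, if the arm or the gripper's body presses on something with over 40 N, if the wrist force passes 120 N, or if a joint passes its speed limit or range.

## Working session

There is one attempt and no reset: what is moved stays moved. The work goes in short steps, Python scripts to look and compute and a tool call to move; the robot and the scene stay as the last step left them, time stands still between calls to the robot, and variables do not carry over. Pictures are saved under pics/ and viewed, at most 10 in all, crops included, and the job is handed in when it is done.

Besides the shell and the picture viewer there is one more tool, called after "Request:" as name(argument=value, ...) on one line, values as JSON. jog_arm: Moves the arm, as the interface text tells. Shift numbers are shares of 50 cm and turn numbers shares of 1.5 rad, none past 1 either way. Its arguments: {"type":"object","properties":{"motion":{"type":"string"}},"required":["motion"]}

```bash
mkdir -p pics
python3 - <<'E'
from plant import *
import cv2,numpy as np
s=state();print(s['time'],s['tool_pos'],s['tool_rot'],s['gripper_width'])
for c in ['scene','top']:
    f=grab_frame(c);cv2.imwrite(f'pics/{c}0.png',f['color'][...,::-1])
    for t in ['tray','mark','pot_a','black_jar','blue_jar','white_jar','brush_tumbler']:
        print(c,t,[(np.round(d['at'],3).tolist(),round(d['p'],2)) for d in place_of(c,t)[:5]])
E
```

```text
0.0 [0.13789915 0.60896428 0.23007776] [-2.19272987e-04  1.11171744e-01  9.93800706e-01 -9.76149458e-04] 1.0002847238184558
scene tray [([0.489, -0.247, -0.004], 0.64), ([0.496, -0.066, -0.0], 0.57)]
scene mark [([0.494, 0.226, 0.001], 0.82), ([0.729, -0.025, 0.002], 0.26)]
scene pot_a [([0.445, 0.385, -0.002], 0.92), ([0.685, 0.353, 0.001], 0.74), ([0.541, 0.484, -0.0], 0.66), ([0.572, 0.362, -0.0], 0.65), ([0.726, -0.023, 0.001], 0.33)]
scene black_jar [([0.37, 0.175, -0.001], 0.66)]
scene blue_jar [([0.726, -0.024, 0.001], 0.96)]
scene white_jar [([0.497, -0.063, 0.0], 0.6)]
scene brush_tumbler [([0.697, 0.135, -0.001], 0.71), ([0.725, -0.022, 0.003], 0.33)]
top tray [([0.49, -0.249, 0.002], 0.65), ([0.696, 0.134, -0.003], 0.29)]
top mark [([0.498, 0.226, -0.001], 0.91)]
top pot_a [([0.536, 0.487, -0.003], 0.9), ([0.446, 0.38, -0.002], 0.86), ([0.572, 0.364, -0.003], 0.72), ([0.686, 0.35, -0.004], 0.62), ([0.373, 0.176, 0.001], 0.42)]
top black_jar [([0.368, 0.175, -0.003], 0.65)]
top blue_jar [([0.724, -0.027, 0.001], 0.63)]
top white_jar []
top brush_tumbler [([0.695, 0.135, -0.001], 0.76), ([0.49, -0.251, 0.002], 0.35)]
```

View pics/top0.png

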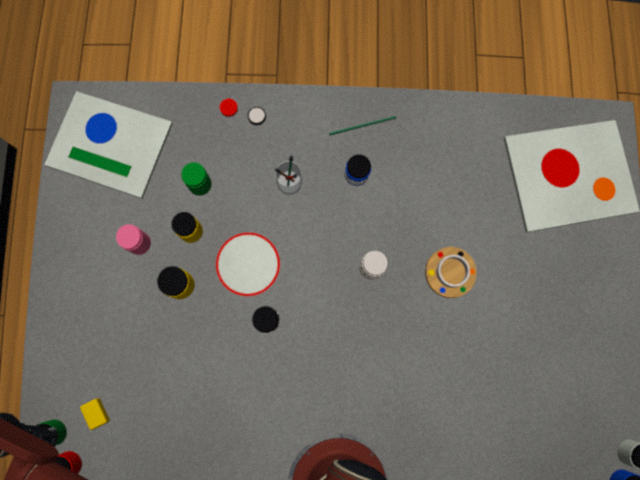

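View pics/scene0.png

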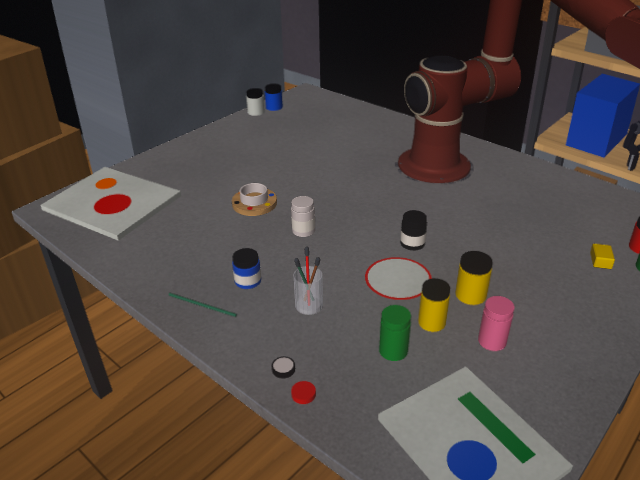

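```bash
cat > h.py <<'E'
from plant import *
import numpy as np
from scipy.spatial.transform import Rotation as R
def rot(az):  # tool down, tool x at azimuth az (deg)
    c,s=np.cos(np.radians(az)),np.sin(np.radians(az))
    return R.from_matrix([[c,s,0],[s,-c,0],[0,0,-1]])
def plan(poses,grip=100):
    """poses: list of (x,y,z,az); rows in groups of 5, each from the last pose of the group before"""
    s=state();p0=np.array(s['tool_pos']);q=s['tool_rot'];r0=R.from_quat([q[1],q[2],q[3],q[0]])
    print('t %.2f'%s['time'],'tcp',np.round(p0,4),'az %.1f'%np.degrees(np.arctan2(*r0.as_matrix()[1::-1,0])),'w %.3f'%s['gripper_width'])
    for i,(x,y,z,az) in enumerate(poses):
        d=r0.inv().apply(np.array([x,y,z])-p0)/.5; w=(r0.inv()*rot(az)).as_rotvec()/1.5
        print(grip,*np.round(d,3),*np.round(w,3),end='; ' if i%5<4 else '\n')
        if i%5==4: p0=np.array([x,y,z]);r0=rot(az)
    print()
E
python3 - <<'E'
from h import *
plan([(.35,.45,.23,130)]*5)
E
```

```text
t 0.80 tcp [0.1381 0.6096 0.2314] az 167.2 w 0.995
100 -0.484 -0.218 0.003 0.0 -0.0 0.433; 100 -0.484 -0.218 0.003 0.0 -0.0 0.433; 100 -0.484 -0.218 0.003 0.0 -0.0 0.433; 100 -0.484 -0.218 0.003 0.0 -0.0 0.433; 100 -0.484 -0.218 0.003 0.0 -0.0 0.433
```

Request:
jog_arm(motion="100 -0.48 -0.22 0 0 0 0.43; 100 -0.48 -0.22 0 0 0 0.43; 100 -0.48 -0.22 0 0 0 0.43; 100 -0.48 -0.22 0 0 0 0.43; 100 -0.48 -0.22 0 0 0 0.43")

```text
time: 1.42
tool_pos: [0.3503, 0.4472, 0.2315]
tool_rot: [0.0, 0.422, 0.906, 0.0]
contact_force: [0.0, 0.9, -0.6]
gripper_width: 1.002
grasp_force: 0.0
```

Run:
```python
from h import *
plan([(.50,.15,.22,90)]*5+[(.50,-.1,.22,70)]*5+[(.46,-.332,.15,70)]*5)
```

```text
t 1.43 tcp [0.3503 0.4472 0.2315] az 130.0 w 1.002
100 -0.648 -0.153 0.023 0.0 0.0 0.466; 100 -0.648 -0.153 0.023 0.0 0.0 0.466; 100 -0.648 -0.153 0.023 0.0 0.0 0.466; 100 -0.648 -0.153 0.023 0.0 0.0 0.466; 100 -0.648 -0.153 0.023 0.0 0.0 0.466
100 -0.5 0.0 0.0 0.0 0.0 0.233; 100 -0.5 0.0 0.0 0.0 0.0 0.233; 100 -0.5 0.0 0.0 0.0 0.0 0.233; 100 -0.5 0.0 0.0 0.0 0.0 0.233; 100 -0.5 0.0 0.0 0.0 0.0 0.233
100 -0.463 0.084 0.14 0.0 0.0 0.0; 100 -0.463 0.084 0.14 0.0 0.0 0.0; 100 -0.463 0.084 0.14 0.0 0.0 0.0; 100 -0.463 0.084 0.14 0.0 0.0 0.0; 100 -0.463 0.084 0.14 0.0 0.0 0.0
```

Request:
jog_arm(motion="100 -0.6 -0.14 0.02 0 0 0.46; 100 -0.6 -0.14 0.02 0 0 0.46; 100 -0.6 -0.14 0.02 0 0 0.46; 100 -0.6 -0.14 0.02 0 0 0.46; 100 -0.6 -0.14 0.02 0 0 0.46")

```text
time: 2.05
tool_pos: [0.4888, 0.1741, 0.2215]
tool_rot: [0.0, 0.702, 0.712, 0.0]
contact_force: [0.4, -0.1, 0.6]
gripper_width: 1.003
grasp_force: 0.0
```

Request:
jog_arm(motion="100 -0.5 0 0 0 0 0.23; 100 -0.5 0 0 0 0 0.23; 100 -0.5 0 0 0 0 0.23; 100 -0.5 0 0 0 0 0.23; 100 -0.5 0 0 0 0 0.23")

```text
time: 2.68
tool_pos: [0.4916, -0.0777, 0.2215]
tool_rot: [0.0, 0.816, 0.578, 0.0]
contact_force: [-0.8, 0.9, 0.4]
gripper_width: 0.999
grasp_force: 0.0
```

Run:
```python
from h import *
import cv2
f=grab_frame('wrist');cv2.imwrite('pics/w1.png',f['color'][...,::-1])
for t in ['tray','holder','white_jar']:print(t,[(np.round(d['at'],3).tolist(),round(d['p'],2)) for d in place_of('wrist',t)[:5]])
plan([(.46,-.332,.15,70)]*5)
```

```text
tray [([0.492, -0.25, -0.003], 0.66)]
holder [([0.491, -0.246, 0.017], 0.93)]
white_jar [([0.498, -0.062, -0.0], 0.58)]
t 2.88 tcp [ 0.4918 -0.0734  0.2212] az 71.1 w 1.001
100 -0.51 0.107 0.142 -0.0 -0.0 0.013; 100 -0.51 0.107 0.142 -0.0 -0.0 0.013; 100 -0.51 0.107 0.142 -0.0 -0.0 0.013; 100 -0.51 0.107 0.142 -0.0 -0.0 0.013; 100 -0.51 0.107 0.142 -0.0 -0.0 0.013
```

Request:
jog_arm(motion="100 -0.51 0.107 0.14 0 0 0.013; 100 -0.51 0.107 0.14 0 0 0.013; 100 -0.51 0.107 0.14 0 0 0.013; 100 -0.51 0.107 0.14 0 0 0.013; 100 -0.51 0.107 0.14 0 0 0.013")

```text
time: 3.5
tool_pos: [0.459, -0.334, 0.15]
tool_rot: [-0.001, 0.82, 0.573, -0.0]
contact_force: [0.5, 0.5, -0.2]
gripper_width: 0.999
grasp_force: 0.0
```

Request:
jog_arm(motion="100 0 0 0.12 0 0 0; 100 0 0 0.22 0 0 0; 100 0 0 0.28 0 0 0; 100 0 0 0.296 0 0 0; 100 0 0 0.296 0 0 0")

```text
time: 4.12
tool_pos: [0.4601, -0.3326, 0.0039]
tool_rot: [0.0, 0.819, 0.573, 0.0]
contact_force: [-0.2, 0.2, 0.2]
gripper_width: 1.001
grasp_force: 0.0
```

Run:
```python
from h import *
p=lambda a:np.array([np.cos(np.radians(a)),np.sin(np.radians(a))])
def leg(path):  # palette centre & az -> tcp
    return [(*(np.array(c)-.053*p(a)),-.006,a) for *c,a in path]
W=np.array([(.491,-.262,70),(.491,-.249,70),(.613,-.092,70),(.613,-.01,95),(.550,.12,110),(.497,.226,110)])
L=np.r_[0,np.cumsum(np.hypot(*np.diff(W[:,:2],axis=0).T))]
u=np.r_[0,np.linspace(.013,L[-1]-.012,29)]
P=np.c_[[np.interp(u,L,W[:,i]) for i in range(3)]].T
print(len(P),u[2]-u[1]);np.save('P.npy',P);plan(leg(P))
```

```text
30 0.018992919376713553
t 4.12 tcp [ 0.4601 -0.3326  0.0039] az 70.0 w 1.001
100 0.048 0.01 0.02 0.0 0.0 -0.0; 100 0.072 0.001 0.02 0.0 0.0 -0.0; 100 0.108 0.012 0.02 0.0 0.0 -0.0; 100 0.145 0.024 0.02 0.0 0.0 -0.0; 100 0.181 0.036 0.02 0.0 0.0 -0.0
100 0.036 0.012 0.0 0.0 0.0 0.0; 100 0.072 0.023 0.0 0.0 0.0 0.0; 100 0.108 0.035 0.0 0.0 0.0 0.0; 100 0.145 0.047 0.0 0.0 0.0 0.0; 100 0.181 0.058 0.0 0.0 0.0 0.0
100 0.036 0.012 0.0 0.0 0.0 0.0; 100 0.072 0.023 0.0 0.0 0.0 0.0; 100 0.108 0.028 0.0 0.0 0.0 -0.036; 100 0.145 0.025 0.0 0.0 0.0 -0.103; 100 0.183 0.023 0.0 0.0 0.0 -0.171
100 0.038 0.007 0.0 0.0 0.0 -0.067; 100 0.076 0.009 0.0 0.0 0.0 -0.125; 100 0.11 -0.007 0.0 0.0 0.0 -0.148; 100 0.143 -0.023 0.0 0.0 0.0 -0.171; 100 0.176 -0.039 0.0 0.0 0.0 -0.194
100 0.037 -0.006 0.0 0.0 0.0 -0.023; 100 0.074 -0.012 0.0 0.0 0.0 -0.046; 100 0.111 -0.018 0.0 0.0 0.0 -0.069; 100 0.148 -0.024 0.0 0.0 0.0 -0.092; 100 0.185 -0.032 0.0 0.0 0.0 -0.101
100 0.038 -0.004 0.0 0.0 0.0 0.0; 100 0.075 -0.009 0.0 0.0 0.0 0.0; 100 0.113 -0.013 0.0 0.0 0.0 0.0; 100 0.151 -0.017 0.0 0.0 0.0 0.0; 100 0.189 -0.022 0.0 0.0 0.0 0.0
```

Request:
jog_arm(motion="100 0.048 0.005 0.02 0 0 0; 100 0.072 0.001 0.02 0 0 0; 100 0.108 0.012 0.02 0 0 0; 100 0.145 0.024 0.02 0 0 0; 100 0.181 0.036 0.02 0 0 0")

```text
time: 4.75
tool_pos: [0.5086, -0.2544, -0.0056]
tool_rot: [0.001, 0.82, 0.573, 0.0]
contact_force: [-2.2, -2.6, 2.9]
gripper_width: 1.001
grasp_force: 2.2
```

Run:
```python
from h import *
import cv2
s=state();print(s['tool_pos'],s['contact_force'])
f=grab_frame('top');cv2.imwrite('pics/t2.png',cv2.resize(f['color'][180:330,340:540,::-1],None,fx=3,fy=3))
for c in ['top','scene']:
    if c=='scene':grab_frame(c)
    for t in ['tray','holder']:print(c,t,[(np.round(d['at'],3).tolist(),round(d['p'],2)) for d in place_of(c,t)[:2]])
```

```text
[ 0.50859793 -0.2544097  -0.00557558] [-2.16167701 -2.60169218  2.9192853 ]
top tray [([0.524, -0.201, 0.002], 0.77)]
top holder []
scene tray [([0.524, -0.2, -0.001], 0.95), ([0.444, 0.383, -0.006], 0.37)]
scene holder [([0.528, -0.203, 0.018], 0.92)]
```

View pics/t2.png

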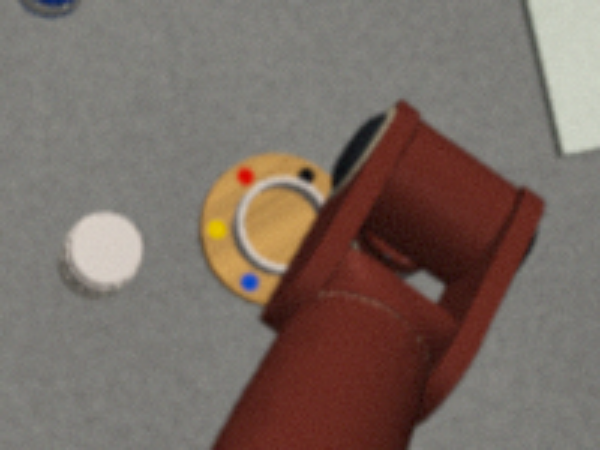

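The crop shows the palette (centre about 270,230) ahead of the gripper, with the white jar (105,250) clear. The offset matches the plan, so I'll keep pushing.

Request:
jog_arm(motion="100 0.036 0.012 0 0 0 0; 100 0.072 0.023 0 0 0 0; 100 0.108 0.035 0 0 0 0; 100 0.145 0.047 0 0 0 0; 100 0.181 0.058 0 0 0 0")

```text
time: 5.68
tool_pos: [0.5663, -0.1783, -0.0069]
tool_rot: [-0.0, 0.82, 0.573, -0.0]
contact_force: [-2.0, -1.8, -1.7]
gripper_width: 0.998
grasp_force: 0.9
```

Request:
jog_arm(motion="100 0.036 0.012 0 0 0 0; 100 0.072 0.023 0 0 0 0; 100 0.108 0.028 0 0 0 -0.036; 100 0.145 0.025 0 0 0 -0.103; 100 0.183 0.023 0 0 0 -0.171")

```text
time: 6.3
tool_pos: [0.6087, -0.0968, -0.0064]
tool_rot: [0.0, 0.738, 0.675, 0.0]
contact_force: [0.4, -1.7, 0.1]
gripper_width: 0.998
grasp_force: 0.9
```

```bash
cat > leg.py <<'E'
from h import *
import sys
k=int(sys.argv[1]);off=.055
for c in ['top','scene']:
    grab_frame(c)
    print(c,[(np.round(d['at'],3).tolist(),round(d['p'],2)) for d in place_of(c,'tray')[:2]])
print(state()['contact_force'])
P=np.load('P.npy')[k:]
a=np.radians(P[:,2])
plan([(x-off*np.cos(b),y-off*np.sin(b),-.006,d) for (x,y,d),b in zip(P,a)])
E
python3 leg.py 15
```

```text
top [([0.612, -0.044, 0.002], 0.93)]
scene [([0.608, -0.04, 0.0], 0.76), ([0.612, -0.041, 0.015], 0.69)]
[-0.26561305 -1.14102021  0.09255704]
t 6.50 tcp [ 0.6083 -0.0973 -0.0064] az 84.6 w 1.001
100 0.035 0.007 -0.001 0.0 -0.0 -0.069; 100 0.074 0.009 -0.001 0.0 -0.0 -0.126; 100 0.107 -0.007 -0.001 0.0 -0.0 -0.149; 100 0.14 -0.023 -0.001 0.0 0.0 -0.172; 100 0.174 -0.039 -0.001 0.0 0.0 -0.195
100 0.037 -0.006 0.0 0.0 0.0 -0.023; 100 0.074 -0.011 0.0 0.0 0.0 -0.046; 100 0.111 -0.017 0.0 0.0 0.0 -0.069; 100 0.148 -0.023 0.0 0.0 0.0 -0.092; 100 0.185 -0.031 0.0 0.0 0.0 -0.101
100 0.038 -0.004 0.0 0.0 0.0 0.0; 100 0.075 -0.009 0.0 0.0 0.0 0.0; 100 0.113 -0.013 0.0 0.0 0.0 0.0; 100 0.151 -0.017 0.0 0.0 0.0 0.0; 100 0.189 -0.022 0.0 0.0 0.0 0.0
```

Request:
jog_arm(motion="100 0.035 0.007 0 0 0 -0.069; 100 0.074 0.009 0 0 0 -0.126; 100 0.107 -0.007 0 0 0 -0.149; 100 0.14 -0.023 0 0 0 -0.172; 100 0.174 -0.039 0 0 0 -0.195")

```text
time: 7.12
tool_pos: [0.5963, -0.0086, -0.0064]
tool_rot: [0.0, 0.634, 0.774, 0.0]
contact_force: [0.7, -2.0, -0.2]
gripper_width: 1.005
grasp_force: 1.3
```

Request:
jog_arm(motion="100 0.037 -0.006 0 0 0 -0.023; 100 0.074 -0.011 0 0 0 -0.046; 100 0.111 -0.017 0 0 0 -0.069; 100 0.148 -0.023 0 0 0 -0.092; 100 0.185 -0.031 0 0 0 -0.101")

```text
time: 7.75
tool_pos: [0.563, 0.0796, -0.0065]
tool_rot: [0.0, 0.573, 0.819, 0.0]
contact_force: [1.8, -2.7, 3.3]
gripper_width: 1.0
grasp_force: 1.6
```

```bash
python3 leg.py 25
python3 - <<'E'
from h import *
for c in ['top','scene']: grab_frame(c); print([np.round(d['at'],3) for d in place_of(c,'mark')[:1]])
E
```

```text
top [([0.724, -0.024, 0.001], 0.23)]
scene [([0.54, 0.137, -0.002], 0.77), ([0.697, 0.135, 0.0], 0.45)]
[ 0.09654353 -0.57092024 -0.0110732 ]
t 7.95 tcp [ 0.5624  0.0792 -0.0073] az 110.0 w 0.999
100 0.036 -0.002 -0.003 -0.001 -0.001 0.001; 100 0.074 -0.007 -0.003 -0.001 -0.001 0.001; 100 0.111 -0.011 -0.002 -0.001 -0.001 0.001; 100 0.149 -0.015 -0.002 -0.001 -0.001 0.001; 100 0.187 -0.02 -0.002 -0.001 -0.001 0.001

[array([ 0.498,  0.224, -0.   ])]
[array([0.497, 0.224, 0.002])]
```

Request:
jog_arm(motion="100 0.045 -0.005 0 0 0 0; 100 0.09 -0.01 0 0 0 0; 100 0.13 -0.014 0 0 0 0; 100 0.165 -0.018 0 0 0 0; 100 0.18 -0.02 0 0 0 0")

```text
time: 8.78
tool_pos: [0.5227, 0.1605, -0.0066]
tool_rot: [0.0, 0.573, 0.819, -0.0]
contact_force: [1.2, -1.7, 0.4]
gripper_width: 0.999
grasp_force: 1.2
```

```bash
python3 leg.py 29
python3 - <<'E'
from h import *
grab_frame('wrist')
for t in ['mark','tray','holder']: print(t,[np.round(d['at'],3) for d in place_of('wrist',t)[:1]],[np.round(d['at'],3) for d in place_of('scene',t)[:1]])
E
```

```text
top [([0.505, 0.212, 0.002], 0.89)]
scene [([0.501, 0.212, -0.004], 0.58)]
[ 0.80839376 -0.36095544  0.19328969]
t 8.97 tcp [ 0.523   0.1598 -0.0068] az 110.0 w 0.996
100 0.008 -0.001 -0.002 -0.0 -0.0 -0.0; 
mark [] []
tray [array([ 0.506,  0.208, -0.   ])] [array([ 0.501,  0.212, -0.004])]
holder [] [array([0.503, 0.208, 0.017])]
```

Request:
jog_arm(motion="100 0.014 -0.002 0 0 0 0; 100 0.026 -0.004 0 0 0 0; 100 0.033 -0.005 0 0 0 0; 100 0.033 -0.005 0 0 0 0; 100 0.01 -0.005 0 0 0 0")

```text
time: 9.95
tool_pos: [0.5188, 0.1637, -0.0068]
tool_rot: [-0.0, 0.573, 0.82, -0.0]
contact_force: [0.3, -0.8, 0.8]
gripper_width: 1.0
grasp_force: 0.0
```

Request:
jog_arm(motion="100 -0.08 0 0 0 0 0; 100 -0.08 0 -0.1 0 0 0; 100 -0.08 0 -0.22 0 0 0; 100 -0.08 0 -0.34 0 0 0; 100 -0.08 0 -0.42 0 0 0")

```text
time: 10.58
tool_pos: [0.5339, 0.1253, 0.2071]
tool_rot: [0.002, 0.574, 0.819, 0.001]
contact_force: [1.3, 0.7, -1.0]
gripper_width: 0.998
grasp_force: 0.0
```

Run:
```python
from h import *
import cv2
f=grab_frame('top');cv2.imwrite('pics/t3.png',cv2.resize(f['color'][200:320,140:300,::-1],None,fx=4,fy=4))
for c in ['top','scene','wrist']:
    if c!='top':grab_frame(c)
    for t in ['tray','mark','holder','pot_a']:print(c,t,[(np.round(d['at'],3).tolist(),round(d['p'],2)) for d in place_of(c,t)[:4]])
plan([(.572,.363,.20,100)]*5)
```

```text
top tray [([0.496, 0.227, 0.004], 0.83)]
top mark []
top holder [([0.5, 0.223, 0.014], 0.67)]
top pot_a [([0.572, 0.36, -0.002], 0.93), ([0.682, 0.351, -0.002], 0.93), ([0.449, 0.375, -0.001], 0.83), ([0.538, 0.488, -0.005], 0.65)]
scene tray [([0.494, 0.228, -0.002], 0.87)]
scene mark []
scene holder [([0.495, 0.226, 0.018], 0.64), ([0.498, -0.063, -0.001], 0.54)]
scene pot_a [([0.57, 0.363, 0.002], 0.96), ([0.446, 0.379, -0.001], 0.93), ([0.539, 0.483, -0.001], 0.88), ([0.684, 0.35, 0.002], 0.79)]
wrist tray [([0.494, 0.221, 0.0], 0.56)]
wrist mark [([0.726, -0.023, -0.0], 0.21)]
wrist holder []
wrist pot_a [([0.683, 0.353, -0.004], 0.7)]
t 11.32 tcp [0.5327 0.1259 0.203 ] az 110.0 w 1.000
100 0.419 0.236 0.006 -0.0 -0.0 0.116; 100 0.419 0.236 0.006 -0.0 -0.0 0.116; 100 0.419 0.236 0.006 -0.0 -0.0 0.116; 100 0.419 0.236 0.006 -0.0 -0.0 0.116; 100 0.419 0.236 0.006 -0.0 -0.0 0.116
```

View pics/t3.png

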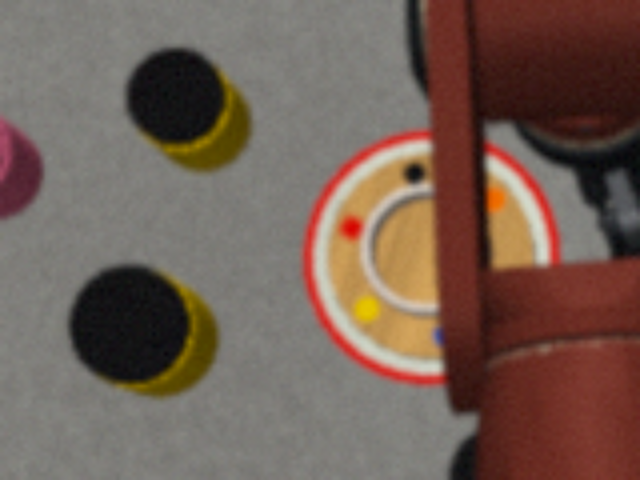

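Request:
jog_arm(motion="100 0.42 0.236 0 0 0 -0.35; 100 0.42 0.236 0 0 0 -0.35; 100 0.42 0.236 0 0 0 -0.35; 100 0.42 0.236 0 0 0 -0.35; 100 0.42 0.236 0 0 0 -0.35")

```text
time: 11.95
tool_pos: [0.5715, 0.3669, 0.2026]
tool_rot: [-0.0, 0.339, 0.941, 0.0]
contact_force: [-0.2, -0.7, -0.4]
gripper_width: 0.998
grasp_force: 0.0
```

```bash
cat > m.py <<'E'
from h import *
import cv2
def cloud(c):
    f=grab_frame(c);K=f['intrinsics'];v,u=np.mgrid[:480,:640]
    uv=np.stack([u,v],-1).reshape(-1,1,2).astype(float)
    # stated model: distorted = ideal*(1+k1 r^2)
    xy=cv2.undistortPoints(uv,K,np.array([f['k1'],0,0,0.]))[:,0]
    z=f['range_z'].ravel().astype(float)
    P=np.c_[xy[:,0]*z,-xy[:,1]*z,-z,np.ones_like(z)]@np.array(f['world_from_camera']).T
    P=P[:,:3];P[z==0]=np.nan
    return f,P.reshape(480,640,3)
def circ(P,xy,z0,z1,r=.045):
    Q=P.reshape(-1,3);m=(Q[:,2]>z0)&(Q[:,2]<z1)&(np.hypot(*(Q[:,:2]-xy).T)<r);Q=Q[m]
    if len(Q)<10:return None
    h=cv2.convexHull(Q[:,:2].astype(np.float32));c,rad=cv2.minEnclosingCircle(h)
    mx=cv2.fitEllipse(h) if len(h)>5 else None
    return dict(n=len(Q),c=np.round(c,4),d=round(2*rad,4),mean=np.round(Q.mean(0),4),ell=np.round(mx[0]+mx[1],4))
A=(.571,.362);B=(.447,.379);T=(.496,.226)
def report(c):
    f,P=cloud(c)
    for n,a in [('small',(A,.088,.102)),('big',(B,.088,.102)),('ring',(T,.037,.052))]:print(c,n,circ(P,*a))
    return f,P
E
python3 - <<'E'
from m import *
f,P=report('wrist');cv2.imwrite('pics/w4.png',f['color'][...,::-1]);report('top');report('scene')
print(np.round(f['world_from_camera'],3))
plan([(.571,.362,.2,140)]*5)
E
```

```text
wrist small {'n': 4424, 'c': array([0.5699, 0.3641]), 'd': 0.0553, 'mean': array([0.5686, 0.3652, 0.0966]), 'ell': array([0.5697, 0.3642, 0.0544, 0.0546])}
wrist big {'n': 9222, 'c': array([0.4426, 0.3821]), 'd': 0.0667, 'mean': array([0.4424, 0.3832, 0.0967]), 'ell': array([0.4425, 0.3822, 0.0652, 0.066 ])}
wrist ring {'n': 1990, 'c': array([0.4954, 0.2263]), 'd': 0.0746, 'mean': array([0.4942, 0.2269, 0.0438]), 'ell': array([0.4953, 0.2265, 0.0729, 0.0739])}
top small {'n': 15, 'c': array([0.5826, 0.3414]), 'd': 0.0204, 'mean': array([0.583 , 0.341 , 0.0943]), 'ell': array([0.5829, 0.3409, 0.0034, 0.0198])}
top big None
top ring {'n': 224, 'c': array([0.4974, 0.227 ]), 'd': 0.0745, 'mean': array([0.4969, 0.2265, 0.0441]), 'ell': array([0.4971, 0.2267, 0.073 , 0.073 ])}
scene small {'n': 445, 'c': array([0.5734, 0.3635]), 'd': 0.0582, 'mean': array([0.5754, 0.3652, 0.0941]), 'ell': array([0.5731, 0.3641, 0.0527, 0.0578])}
scene big {'n': 542, 'c': array([0.4459, 0.3809]), 'd': 0.0709, 'mean': array([0.4484, 0.3823, 0.0943]), 'ell': array([0.4461, 0.3808, 0.0647, 0.0708])}
scene ring {'n': 279, 'c': array([0.4967, 0.227 ]), 'd': 0.0802, 'mean': array([0.5003, 0.2262, 0.042 ]), 'ell': array([0.4983, 0.2253, 0.0726, 0.0787])}
[[ 0.639 -0.728 -0.249  0.506]
 [ 0.769  0.605  0.207  0.422]
 [-0.    -0.324  0.946  0.347]
 [ 0.     0.     0.     1.   ]]
t 12.10 tcp [0.5718 0.3631 0.2031] az 140.1 w 1.002
100 -0.0 -0.003 0.006 -0.0 0.0 0.001; 100 -0.0 -0.003 0.006 -0.0 0.0 0.001; 100 -0.0 -0.003 0.006 -0.0 0.0 0.001; 100 -0.0 -0.003 0.006 -0.0 0.0 0.001; 100 -0.0 -0.003 0.006 -0.0 0.0 0.001
```

View pics/w4.png

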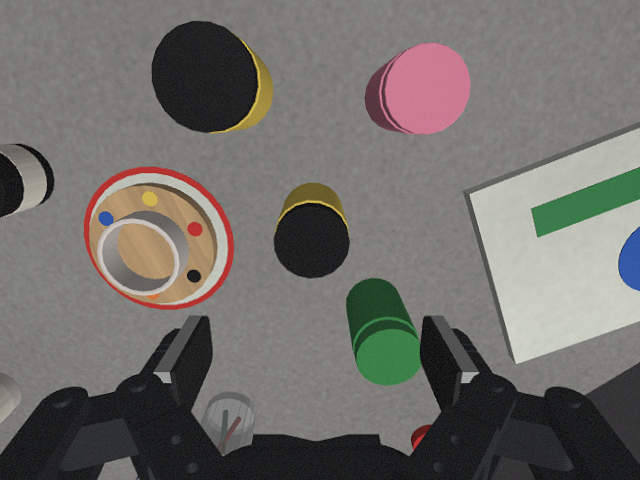

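The view shows the small lid at (312,240) and the big one at (205,77). The ring at (140,255) is centred in the red circle. The small lid measures about 55 mm and the big one 67 mm, so the small pot should fit.

Request:
jog_arm(motion="100 0 0 0.1 0 0 0; 100 0 0 0.2 0 0 0; 100 0 0 0.27 0 0 0; 100 0 0 0.294 0 0 0; 100 0 0 0.294 0 0 0")

```text
time: 12.72
tool_pos: [0.572, 0.3627, 0.0564]
tool_rot: [-0.0, 0.342, 0.94, -0.0]
contact_force: [0.4, -0.5, -0.3]
gripper_width: 1.001
grasp_force: 0.0
```

Request:
jog_arm(motion="0 0 0 0 0 0 0; 0 0 0 0 0 0 0; 0 0 0 0 0 0 0; 0 0 0 0 0 0 0; 0 0 0 0 0 0 0")

```text
time: 13.35
tool_pos: [0.5735, 0.3641, 0.0593]
tool_rot: [0.002, 0.341, 0.94, 0.001]
contact_force: [-1.5, -2.2, 6.5]
gripper_width: 0.643
grasp_force: 63.9
```

Run:
```python
from m import *
report('wrist')
s=state();x,y,z=s['tool_pos'];print(s['grasp_force'],s['contact_force'])
plan([(x,y,.16,140)]*5+[(x-.0744,y-.1378,.16,140)]*5)
```

```text
wrist small {'n': 19497, 'c': array([0.567 , 0.3694]), 'd': 0.0823, 'mean': array([0.5685, 0.3686, 0.0965]), 'ell': array([0.5711, 0.3665, 0.0528, 0.0819])}
wrist big {'n': 22777, 'c': array([0.456 , 0.3799]), 'd': 0.0602, 'mean': array([0.4576, 0.3803, 0.0964]), 'ell': array([0.454 , 0.381 , 0.0422, 0.0582])}
wrist ring {'n': 4000, 'c': array([0.496 , 0.2271]), 'd': 0.075, 'mean': array([0.5059, 0.2398, 0.043 ]), 'ell': array([0.4973, 0.2284, 0.0681, 0.0745])}
63.852659314870834 [-1.46675131 -0.79840426  5.85258789]
t 13.40 tcp [0.5735 0.3641 0.0594] az 140.1 w 0.642
100 -0.0 0.001 -0.201 0.002 0.001 0.001; 100 -0.0 0.001 -0.201 0.002 0.001 0.001; 100 -0.0 0.001 -0.201 0.002 0.001 0.001; 100 -0.0 0.001 -0.201 0.002 0.001 0.001; 100 -0.0 0.001 -0.201 0.002 0.001 0.001
100 -0.063 -0.307 0.0 0.0 0.0 0.0; 100 -0.063 -0.307 0.0 0.0 0.0 0.0; 100 -0.063 -0.307 0.0 0.0 0.0 0.0; 100 -0.063 -0.307 0.0 0.0 0.0 0.0; 100 -0.063 -0.307 0.0 0.0 0.0 0.0
```

Request:
jog_arm(motion="0 0 0 -0.04 0 0 0; 0 0 0 -0.12 0 0 0; 0 0 0 -0.2 0 0 0; 0 0 0 -0.2 0 0 0; 0 0 0 -0.2 0 0 0")

```text
time: 14.02
tool_pos: [0.5714, 0.3634, 0.1559]
tool_rot: [-0.0, 0.341, 0.94, -0.0]
contact_force: [-0.4, 0.3, -1.5]
gripper_width: 0.645
grasp_force: 63.8
```

Request:
jog_arm(motion="0 -0.02 -0.1 0 0 0 0; 0 -0.04 -0.2 0 0 0 0; 0 -0.06 -0.3 0 0 0 0; 0 -0.06 -0.304 0 0 0 0; 0 -0.06 -0.304 0 0 0 0")

```text
time: 14.65
tool_pos: [0.4966, 0.2275, 0.1549]
tool_rot: [-0.001, 0.342, 0.94, -0.0]
contact_force: [-0.1, 0.6, -2.8]
gripper_width: 0.643
grasp_force: 64.3
```

Run:
```python
from m import *
f,P=cloud('wrist');cv2.imwrite('pics/w5.png',f['color'][...,::-1])
s=state();z=s['tool_pos'][2];print(s['tool_pos'],s['grasp_force'],s['gripper_width'],s['contact_force'])
for a in [(.15,.18),(.18,.20),(.195,.215)]:print('lid',a,circ(P,(.4976,.2249),*a,r=.034))
print('ring',circ(P,T,.037,.052))
f,P=cloud('scene')
for a in [(.15,.18),(.18,.20),(.195,.215)]:print('lid',a,circ(P,(.4976,.2249),*a,r=.034))
print('ring',circ(P,T,.037,.052))
plan([(.4976,.2249,.09,140)]*5)
```

```text
[0.49717525 0.22796161 0.15548244] 64.30608607828617 0.6432887111152249 [ 0.48896381  0.30200931 -1.34618704]
lid (0.15, 0.18) {'n': 4186, 'c': array([0.4863, 0.2344]), 'd': 0.0614, 'mean': array([0.4767, 0.2422, 0.168 ]), 'ell': array([0.4881, 0.2332, 0.0416, 0.0591])}
lid (0.18, 0.2) {'n': 19829, 'c': array([0.4928, 0.2293]), 'd': 0.0642, 'mean': array([0.4912, 0.2318, 0.192 ]), 'ell': array([0.494 , 0.2289, 0.0542, 0.0638])}
lid (0.195, 0.215) {'n': 1597, 'c': array([0.4925, 0.2298]), 'd': 0.0639, 'mean': array([0.4855, 0.2268, 0.202 ]), 'ell': array([0.4932, 0.2297, 0.0484, 0.0643])}
ring {'n': 1324, 'c': array([0.4952, 0.2258]), 'd': 0.0738, 'mean': array([0.4791, 0.2386, 0.0449]), 'ell': array([0.4952, 0.226 , 0.0728, 0.0733])}
lid (0.15, 0.18) {'n': 221, 'c': array([0.4997, 0.2308]), 'd': 0.0582, 'mean': array([0.5162, 0.236 , 0.1642]), 'ell': array([0.498 , 0.2297, 0.0568, 0.0612])}
lid (0.18, 0.2) {'n': 192, 'c': array([0.4975, 0.2251]), 'd': 0.0675, 'mean': array([0.5087, 0.2201, 0.1904]), 'ell': array([0.4983, 0.2266, 0.0502, 0.0671])}
lid (0.195, 0.215) {'n': 42, 'c': array([0.5028, 0.2199]), 'd': 0.0658, 'mean': array([0.4881, 0.2063, 0.2041]), 'ell': array([0.4683, 0.1208, 0.0443, 0.1504])}
ring {'n': 285, 'c': array([0.4986, 0.2261]), 'd': 0.0806, 'mean': array([0.5009, 0.226 , 0.042 ]), 'ell': array([0.4991, 0.2257, 0.0734, 0.0796])}
t 14.75 tcp [0.4975 0.2282 0.1558] az 140.1 w 0.645
100 -0.005 -0.005 0.132 -0.0 -0.0 0.001; 100 -0.005 -0.005 0.132 -0.0 -0.0 0.001; 100 -0.005 -0.005 0.132 -0.0 -0.0 0.001; 100 -0.005 -0.005 0.132 -0.0 -0.0 0.001; 100 -0.005 -0.005 0.132 -0.0 -0.0 0.001
```

View pics/w5.png

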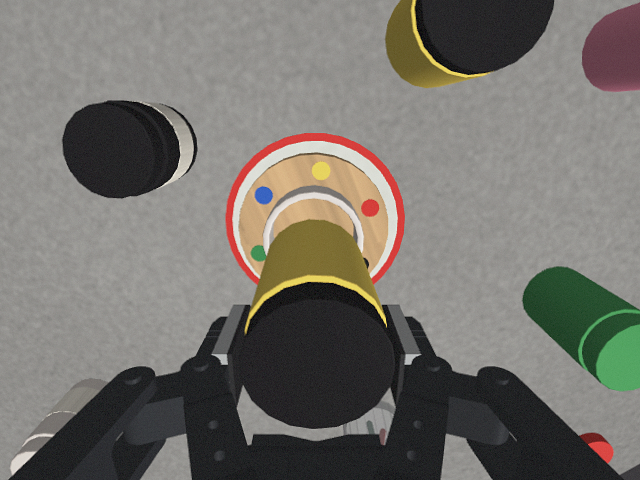

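The held pot is upright over the ring, and the ring at (313,225) is centred in the red circle. I'll lower it in two stages.

Request:
jog_arm(motion="0 -0.005 -0.005 0.03 0 0 0; 0 -0.005 -0.006 0.06 0 0 0; 0 -0.005 -0.006 0.08 0 0 0; 0 -0.005 -0.006 0.09 0 0 0; 0 -0.005 -0.006 0.09 0 0 0")

```text
time: 15.38
tool_pos: [0.4971, 0.2237, 0.1107]
tool_rot: [-0.0, 0.341, 0.94, -0.0]
contact_force: [0.1, -0.3, -2.4]
gripper_width: 0.644
grasp_force: 64.3
```

Request:
jog_arm(motion="0 0 0 0.01 0 0 0; 0 0 0 0.02 0 0 0; 0 0 0 0.028 0 0 0; 0 0 0 0.036 0 0 0; 0 0 0 0.036 0 0 0")

```text
time: 16.0
tool_pos: [0.497, 0.2237, 0.0928]
tool_rot: [-0.0, 0.341, 0.94, -0.0]
contact_force: [-0.1, 0.3, -1.4]
gripper_width: 0.643
grasp_force: 64.3
```

Request:
jog_arm(motion="0 0 0 0.01 0 0 0; 0 0 0 0.02 0 0 0; 0 0 0 0.028 0 0 0; 0 0 0 0.034 0 0 0; 0 0 0 0.034 0 0 0")

```text
time: 16.62
tool_pos: [0.4971, 0.2237, 0.076]
tool_rot: [-0.0, 0.341, 0.94, -0.0]
contact_force: [-0.2, -0.2, -1.8]
gripper_width: 0.644
grasp_force: 64.3
```

Request:
jog_arm(motion="0 0 0 0.002 0 0 0; 0 0 0 0.004 0 0 0; 0 0 0 0.005 0 0 0; 0 0 0 0.005 0 0 0; 0 0 0 0.005 0 0 0")

```text
time: 17.25
tool_pos: [0.4978, 0.2238, 0.0755]
tool_rot: [0.0, 0.341, 0.94, -0.0]
contact_force: [-3.4, -1.8, 6.8]
gripper_width: 0.642
grasp_force: 64.9
```

Request:
jog_arm(motion="100 0 0 0 0 0 0; 100 0 0 0 0 0 0; 100 0 0 0 0 0 0; 100 0 0 0 0 0 0; 100 0 0 0 0 0 0")

```text
time: 17.88
tool_pos: [0.4973, 0.2238, 0.0737]
tool_rot: [-0.0, 0.341, 0.94, -0.0]
contact_force: [0.2, -0.4, 0.5]
gripper_width: 0.999
grasp_force: 0.0
```

Request:
jog_arm(motion="100 0 0 -0.05 0 0 0; 100 0 0 -0.15 0 0 0; 100 0 0 -0.25 0 0 0; 100 0 0 -0.3 0 0 0; 100 0 0 -0.3 0 0 0")

```text
time: 18.5
tool_pos: [0.4988, 0.2243, 0.2267]
tool_rot: [0.002, 0.341, 0.94, 0.002]
contact_force: [0.2, -0.7, -0.4]
gripper_width: 1.0
grasp_force: 0.0
```

Run:
```python
from m import *
s=state();print(s['time'],s['tool_pos'],s['gripper_width'])
f,P=cloud('wrist');cv2.imwrite('pics/w6.png',f['color'][...,::-1])
print('lid',circ(P,T,.1,.125),'ring',circ(P,T,.037,.052),'big',circ(P,B,.088,.102))
for c in ['scene']:
    grab_frame(c)
    for t in ['tray','pot_a','black_jar','white_jar','blue_jar','brush_tumbler']:print(t,[np.round(d['at'],3).tolist() for d in place_of(c,t)[:4]])
```

```text
18.5 [0.49877508 0.22425002 0.22670312] 0.9997667140364218
lid {'n': 4299, 'c': array([0.495 , 0.2245]), 'd': 0.0555, 'mean': array([0.4937, 0.2259, 0.1125]), 'ell': array([0.495 , 0.2247, 0.0543, 0.0546])} ring {'n': 1015, 'c': array([0.4954, 0.2256]), 'd': 0.0739, 'mean': array([0.4809, 0.239 , 0.0449]), 'ell': array([0.4954, 0.2255, 0.0731, 0.0737])} big {'n': 6594, 'c': array([0.4429, 0.3817]), 'd': 0.0665, 'mean': array([0.4467, 0.3769, 0.0965]), 'ell': array([0.4444, 0.3797, 0.0596, 0.0658])}
tray [[0.492, 0.23, -0.003]]
pot_a [[0.496, 0.224, 0.02], [0.536, 0.48, -0.002], [0.446, 0.379, -0.001], [0.499, 0.222, 0.013]]
black_jar [[0.366, 0.177, 0.0], [0.446, 0.383, -0.001]]
white_jar [[0.499, -0.066, 0.001]]
blue_jar [[0.727, -0.023, -0.001]]
brush_tumbler []
```

View pics/w6.png

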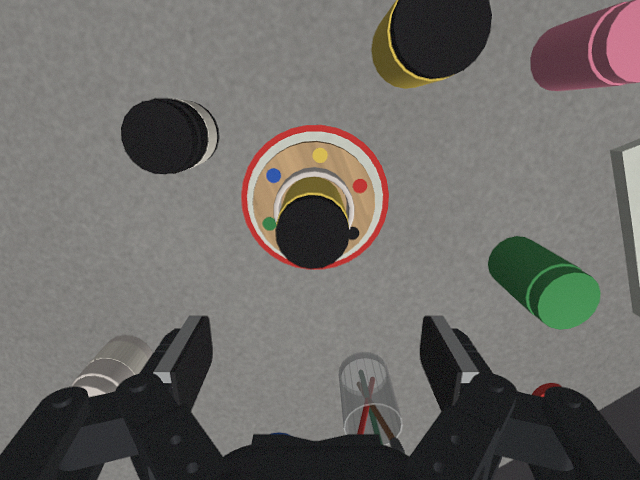

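The pot (313,230) stands in the ring with its lid at 0.1125 m. That is 16 mm above its height on the table, so it is fully down on the palette. The palette is inside the circle, and the other pot (440,35) is upright.

```bash
python3 -c "from plant import *;print(job_done())"
```

```text
the job is handed in; nothing more can be done
None
```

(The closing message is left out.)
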